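Put the bowl under the drum grater and start it on middle speed

ROBOT

A 7-joint arm with a two-finger parallel gripper is mounted at the origin on the work surface. World frame = base frame: x ahead of the robot, y to its left, z up, the work surface at z = 0. Lengths are in mm, angles in rad, forces in N, time in s.
With the tool pointing down it reaches from about 400 to 875 mm from the base axis. Payload 4.4 kg.
Tool frame: the origin (TCP) lies midway between the tips of the shut fingers; the grasp point (between the pads) lies 19 mm behind it; z points along the fingers, y is the direction in which the jaws open and shut (so a half turn about z gives the same grasp; the last joint's range is limited). The gripper opens to 85 mm and grips with 20 to 120 N. Pads are 22 mm wide; open, the fingers measure 114 mm over their backs; the gripper's body (76 mm by 85 mm) begins 54 mm behind the grasp point. The pads swing forward as they close: fully open they stand 13 mm farther back than shut.
Start: joints at [-0.066, 0.628, 0.038, 1.517, -0.027, 0.996, -0.02], TCP at [650.014, 0.027, 231.313] pointing down, gripper open.
Joint ranges: [-3.06, 3.06], [-0.37, 2.12], [-1.25, 1.32], [0.18, 2.47], [-1.1, 4.24], [0.23, 1.98], [-2.94, 2.94]. Speed limits (rad/s): [2.57, 2.57, 3.14, 3.14, 3.14, 3.14, 3.14].

INTERFACE

Orientations are given as [roll, pitch, yaw] about the fixed x, y, z axes, in that order (R = Rz(yaw) Ry(pitch) Rx(roll)).
In Python, from cell import ctrl, vision gives the robot as it stands.
- The arm moves only by the tool play_rows, never from a script. Its arguments are lists of equal length, an entry for each row: "slide": the shift along the tool's x, y, z in mm, a list of three; "turn": the turn about the tool's z in rad; "fingers": the opening, from 0 (shut) to 1 (fully open). A call has 1 to 5 rows; each row is the pose to reach, as a shift and turn from the pose measured when the call began, along the tool's axes at that moment; what a row does not reach only later rows make up. A row lasts 1/8 s, in which the tool goes at most 62.5 mm and 10.7 degrees, less where a joint would pass 70% of its speed; a pose out of reach is approached as far as the arm can. A call with a gripper value outside its range is refused whole. The fingers move at their own pace and stop on an object; the grip force is fixed at half the most. Time passes only in rows, so rows that repeat a pose let the fingers close. It gives the time, the measured TCP pose, the force and the opening at its end, in the units of the state.
- ctrl.read_state(): the state, without advancing time (a new reading comes with each control period).
- vision.get_image(name): name is "scene" or "side" or "wrist"; returns (picture, depth): 400x640x3 uint8, blue, green, red; 400x640 float32, mm along the optical axis (not along the pixel's ray), 0 where there is no reading.
- vision.camera_params(name): a dict with "fx", "fy", "cx", "cy" (pixels), "position" and "rotation" of the camera in the world. Camera axes: x right, y up, looking along -z (the intrinsics and any distortion apply to the point x, -y, -z); pixel columns grow to the right and rows downward; lengths in mm; the calibration is good to about 2 mm. A picture is of the moment at which its call begins: read the wrist's pose just before it. camera_params takes no time and is no camera call; for the wrist camera it gives the pose at the moment of the call.
- ctrl.finish_job(): hands the job in, once; it reports no verdict.
The state is a dict: "clock": time; "qpos": joint angles; "qd": joint speeds; "tau": joint torques, N m; "eef_pos": TCP position; "tool_rot": TCP orientation; "force": force on the tool from outside, world axes, zero at the start; "torque": the same for the moment, N m; "width": finger opening in mm.
Only numpy, scipy, OpenCV 4.12 (cv2) and the standard library are available. Lean on these libraries where they do the work, as an engineer would, in place of code of your own. Each camera call takes 0.05 s, during which the arm holds its last target.

TASK

Slide the steel mixing bowl across the counter until it stands centred below the mouth of the grater's drum, and then start the grater on its middle speed: push the key with two ribs fully down so that it stays down and the wide stop key pops up. Do not set off either of the other speeds, and leave the other things on the counter where they are.

Things in the scene. Friction and masses are not known exactly. Their poses are not given: they have to be found in the camera images.
- machine: electric drum grater, fixed. White motor base 105 mm tall, spans its own x -100 to 100, y -205 to 145 mm; origin under the base; x points to its back, y to its left. Left: tower 255 mm tall (y 15 to 145, x -65 to 100), with the drum sticking out of its front. Right: low wing, on top of it four keys side by side, left to right: wide stop key without ribs, slow (one rib), middle (two), fast (three).
- outlet (a point): lowest point of the rim of the drum's open front end, 162 mm up; the bowl's centre belongs straight below it. Axes as the machine's. The drum and feed head run level along machine x from here 160 mm back to the tower, axis 38 mm above this point, 78 mm across (94 at the tower); a feed tube 66 mm across stands on it, 110 mm behind this point, up to 284 mm.
- bowl: flat-bottomed open steel mixing bowl, loose, empty, 200 mm across the rim, 68 mm tall, foot 148 mm across, wall 4 mm, 0.25 to 0.5 kg; it widens upwards, so an upright finger outside meets its rim first. Origin under its centre, at counter height. It stands to the left of the machine's drum at the start.
- key_stop_top (a point): pressing point of the stop key: on its top face, 10 mm in front of its middle; moves with it. Axes as the machine's. Black plastic block 52 mm wide (y), 66 mm long (x), 4 mm from its neighbour; top face 125 mm above the counter when up (20 mm proud of the wing), about 11 mm lower when latched.
- key_slow_top (a point): pressing point of the slow key (one rib): on its top face, 10 mm in front of its middle; moves with it. Axes as the machine's. Black plastic block 34 mm wide (y), 66 mm long (x), 4 mm from its neighbour; top face 125 mm above the counter when up (20 mm proud of the wing), about 11 mm lower when latched.
- key_middle_top (a point): pressing point of the middle-speed key (two ribs): on its top face, 10 mm in front of its middle; moves with it. Axes as the machine's. Black plastic block 34 mm wide (y), 66 mm long (x), 4 mm from its neighbour; top face 125 mm above the counter when up (20 mm proud of the wing), about 11 mm lower when latched.
- key_fast_top (a point): pressing point of the fast key (three ribs): on its top face, 10 mm in front of its middle; moves with it. Axes as the machine's. Black plastic block 34 mm wide (y), 66 mm long (x), 4 mm from its neighbour; top face 125 mm above the counter when up (20 mm proud of the wing), about 11 mm lower when latched.
- key_stop (a joint): travel of the stop key in m: 0 up, grows downward, hard stop at 0.0145; latched it rests at about 0.011. It must be pushed past 0.012 to latch; 2 N at first, about 5 N at most on the way, then the stop. Interlocked: pushing any key by more than about 5 mm frees the one that is latched. Down at the start.
- key_slow (a joint): travel of the slow key in m: 0 up, grows downward, hard stop at 0.0145; latched it rests at about 0.011. It must be pushed past 0.012 to latch; 2 N at first, about 5 N at most on the way, then the stop. Interlocked: pushing any key by more than about 5 mm frees the one that is latched.
- key_middle (a joint): travel of the middle-speed key in m: 0 up, grows downward, hard stop at 0.0145; latched it rests at about 0.011. It must be pushed past 0.012 to latch; 2 N at first, about 5 N at most on the way, then the stop. Interlocked: pushing any key by more than about 5 mm frees the one that is latched.
- key_fast (a joint): travel of the fast key in m: 0 up, grows downward, hard stop at 0.0145; latched it rests at about 0.011. It must be pushed past 0.012 to latch; 2 N at first, about 5 N at most on the way, then the stop. Interlocked: pushing any key by more than about 5 mm frees the one that is latched.
- pusher: white plastic food pusher standing on its stem, head 68 mm wide, 72 mm tall, in front of the key wing; origin under its centre. Bystander.
- cheese: block of hard cheese, 110 x 55 x 50 mm, lying on the wooden board; origin under its centre. Bystander.
- teal_bowl: small blue ceramic bowl, 110 mm across, 50 mm tall; origin under its centre. Bystander.
- oil_bottle: clear plastic bottle with a white cap, 72 mm across, 230 mm tall, standing; origin under its centre. Bystander.
- tumbler: glass tumbler, 72 mm across, 100 mm tall; origin under its centre. Bystander.
- jar: glass jar with a steel lid, 72 mm across, 110 mm tall; origin under its centre. Bystander.
- spatula: wooden-handled spatula lying on the counter; origin under its middle. Bystander.

How it is judged:
By the outcome, as a careful person would: the job done as asked, in the order asked, and still so for the second after the job is handed in, with the robot touching nothing.
It also fails if it takes over 51 s, if anything falls off the work surface, if the arm or the gripper's body presses on something with over 40 N, if the wrist force passes 120 N, or if a joint passes its speed limit or range.

## Working session

There is one attempt and no reset: what is moved stays moved. The work goes in short steps, Python scripts to look and compute and a tool call to move; the robot and the scene stay as the last step left them, time stands still between calls to the robot, and variables do not carry over. Pictures are saved under pics/ and viewed, and the job is handed in when it is done.

Besides the shell and the picture viewer there is one more tool, called after "Call:" as a command line: name --pt "numbers of a row" for each row, then --argument value for the rest. play_rows: Moves the arm, as the interface text tells. Its arguments: {"type":"object","properties":{"slide":{"type":"array"},"turn":{"type":"array"},"fingers":{"type":"array"}},"required":["slide","turn","fingers"]}

```bash
ls; mkdir -p pics; python3 - <<'E'
from cell import ctrl, vision
import cv2,numpy as np
s=ctrl.read_state();print(s)
for n in ["scene","side","wrist"]:
    p=vision.camera_params(n);print(n,p)
    im,d=vision.get_image(n);cv2.imwrite(f"pics/{n}0.png",im);np.savez(f"pics/{n}0.npz",im=im,d=d,**{k:np.array(v) for k,v in p.items()})
E
```

```text
pics
{'clock': 0.0, 'qpos': array([-0.06581796,  0.62934599,  0.03844002,  1.51835529, -0.02699953,
        0.99631411, -0.02003177]), 'qd': array([-6.72049711e-05, -3.07693297e-04, -1.88447934e-03, -1.21337370e-03,
        8.86184974e-04,  1.06903080e-03,  7.44770930e-04]), 'tau': array([-1.11932164e-03, -5.63405585e+01,  1.22606792e+00, -1.93450052e+01,
        1.09587883e-02,  1.05136272e-02, -8.84369996e-06]), 'eef_pos': array([6.49376177e+02, 4.17999454e-02, 2.30393214e+02]), 'tool_rot': array([-3.13968800e+00,  2.43382444e-05,  1.57078464e+00]), 'force': array([-0.48017279, -0.10241409,  0.53212502]), 'torque': array([-0.03518582,  0.03112524,  0.02406368]), 'width': 85.49113416917612}
scene {'fx': 514.6132228470506, 'fy': 514.6132228470506, 'cx': 317.28364057504467, 'cy': 200.54564391400362, 'position': array([1176.73158823, -708.4076639 , 1568.49711035]), 'rotation': array([ 0.58533812, -0.00532199,  0.78269386])}
side {'fx': 471.55493623484426, 'fy': 471.55493623484426, 'cx': 319.15486273779493, 'cy': 193.67865508601685, 'position': array([-236.29502812, -709.14086292, 1221.05196049]), 'rotation': array([ 0.7477936 ,  0.01004724, -0.85789773])}
wrist {'fx': 290.01525502334204, 'fy': 290.01525502334204, 'cx': 314.9873088882238, 'cy': 196.2421558798164, 'position': array([650.46592269,  77.41601141, 373.85086359]), 'rotation': array([-0.30807722,  0.00184104, -0.00065367])}
```

View pics/scene0.png

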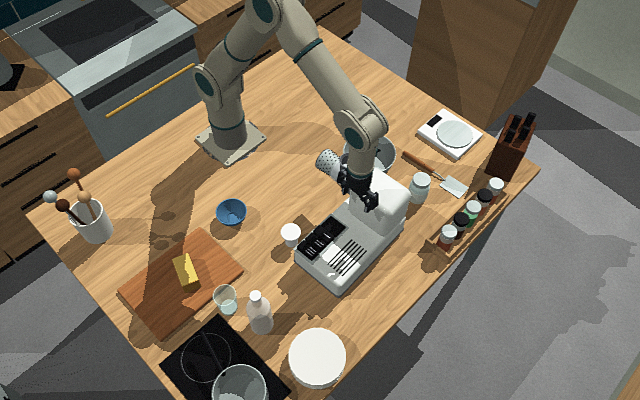

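View pics/side0.png

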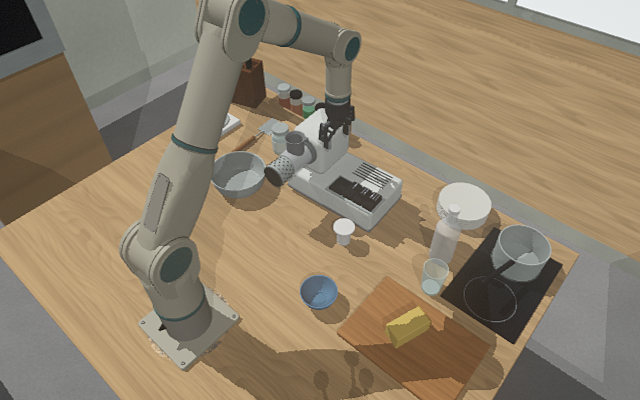

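View pics/wrist0.png

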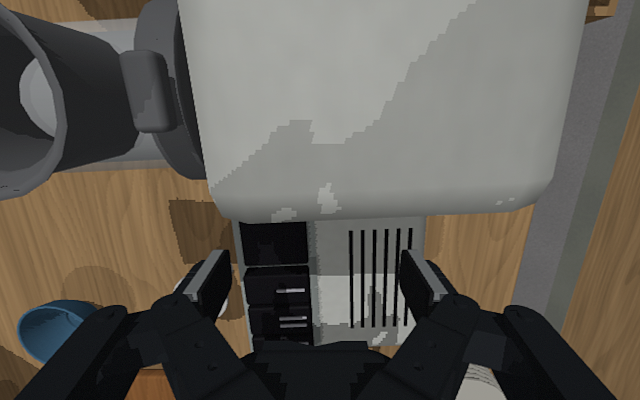

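```bash
cat > h.py <<'E'
import numpy as np, cv2
from scipy.spatial.transform import Rotation as Ro
def load(f):
    z=np.load(f); return {k:z[k] for k in z.files}
def cloud(c):
    v,u=np.mgrid[0:400,0:640]; d=c['d'].astype(float)
    x=(u-c['cx'])/c['fx']*d; y=(v-c['cy'])/c['fy']*d
    P=np.stack([x,-y,-d],-1)@Ro.from_euler('xyz',c['rotation']).as_matrix().T+c['position']
    P[d==0]=np.nan
    return P
def ray(c,u,v,z):
    r=Ro.from_euler('xyz',c['rotation']).as_matrix()@np.array([(u-c['cx'])/c['fx'],-(v-c['cy'])/c['fy'],-1])
    t=(z-c['position'][2])/r[2]; return c['position']+t*r
def grab(n,tag):
    from cell import vision
    p=vision.camera_params(n); im,d=vision.get_image(n)
    cv2.imwrite(f"pics/{n}{tag}.png",im); np.savez(f"pics/{n}{tag}.npz",im=im,d=d,**{k:np.array(v) for k,v in p.items()})
E
python3 - <<'E'
from h import *
# top-down map x 300..900 , y -400..450, 1px/mm ->scaled
H=np.zeros((850,650,3),np.uint8)
Z=np.full((850,650),-1.)
for n in ["scene","side","wrist"]:
    c=load(f"pics/{n}0.npz");P=cloud(c)
    ok=np.isfinite(P[...,0])
    p=P[ok];col=c['im'][ok]
    print(n,len(p),np.median(p[:,2]))
    big=np.nan_to_num(cv2.resize(P,(2560,1600),interpolation=cv2.INTER_NEAREST))
    i=np.argsort(p[:,2]);p=p[i];col=col[i]
    M=np.zeros((850,650,3),np.uint8)
    m=(p[:,2]<300);p=p[m];col=col[m]
    for q,cc in zip(p,col):
        X=int(q[0]-300);Y=int(450-q[1])
        if 0<=X<650 and 0<=Y<850: M[max(Y-1,0):Y+2,max(X-1,0):X+2]=cc
    cv2.imwrite(f"pics/top_{n}.png",cv2.resize(M,(459,600)))
a=[cv2.imread(f"pics/top_{n}.png") for n in ["scene","side","wrist"]]
cv2.imwrite("pics/top.png",cv2.resize(np.hstack(a),(800,349)))
cv2.imwrite("pics/top2.png",np.hstack([cv2.resize(x,(400,523)) for x in a[:2]]))
E
```

```text
scene 255046 -3.560513678152688
side 255031 -0.46385161808666453
wrist 255007 252.73303983786315
```

View pics/top2.png

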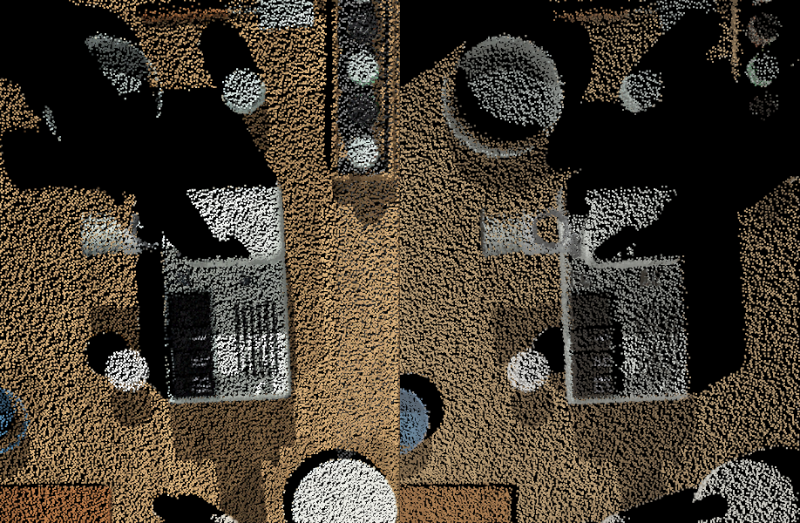

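```bash
python3 - <<'E'
from h import *
from scipy.optimize import least_squares
for n in ["scene","side"]:
    c=load(f"pics/{n}0.npz");P=cloud(c);p=P[np.isfinite(P[...,0])]
    X,Y,Z=p.T
    fl=p[(X>450)&(X<560)&(Y>-250)&(Y<-150)]; 
    t=p[(Z>95)&(Z<135)&(X>540)&(X<800)&(Y>-230)&(Y<30)]
    print(n,"floor",np.median(fl[:,2]),"wing z",np.percentile(t[:,2],[10,50,90]))
    # edges on wing: front/back/right edges via extremes in strips
    w=p[(Z>70)&(Z<135)&(X>540)&(X<800)&(Y>-230)&(Y<200)]
    fr=[];bk=[]
    for y in range(-180,0,10):
        s=w[abs(w[:,1]-y)<5]
        if len(s)>20: fr.append((y,np.percentile(s[:,0],1)));bk.append((y,np.percentile(s[:,0],99)))
    fr=np.array(fr);bk=np.array(bk)
    for nm,a in(("front",fr),("back",bk)):
        k=np.polyfit(a[:,0],a[:,1],1);r=a[:,1]-np.polyval(k,a[:,0]);print(nm,k,r.std())
    rt=[]
    for x in range(590,750,10):
        s=w[(abs(w[:,0]-x)<5)&(w[:,1]<0)]
        if len(s)>20: rt.append((x,np.percentile(s[:,1],1)))
    rt=np.array(rt);k=np.polyfit(rt[:,0],rt[:,1],1);print("right",k,(rt[:,1]-np.polyval(k,rt[:,0])).std())
    # drum
    d=p[(Z>140)&(Z<300)&(X>410)&(X<520)&(Y>0)&(Y<140)]
    print("drum n",len(d),np.percentile(d,[0.5,50,99.5],axis=0).round(1))
    # bowl
    b=p[(Z>15)&(Z<80)&(X>350)&(X<580)&(Y>180)&(Y<420)]
    top=b[b[:,2]>60]
    if len(top)>50:
        f=least_squares(lambda q:np.hypot(top[:,0]-q[0],top[:,1]-q[1])-98,[470,290],loss='soft_l1',f_scale=3)
        print("bowl",len(top),f.x,np.median(abs(f.fun)))
E
for n in scene side; do python3 -c "
import cv2
im=cv2.imread('pics/${n}0.png')
c=im[130:300,270:430] if '$n'=='scene' else im[120:250,200:410]
cv2.imwrite('pics/c_$n.png',cv2.resize(c,None,fx=3.5,fy=3.5,interpolation=cv2.INTER_CUBIC))"; done
```

```text
scene floor 2.3306222995772714 wing z [101.32330445 107.38997006 124.87982893]
front [-5.32035786e-02  5.68268468e+02] 4.439330738193758
back [-4.68883394e-02  7.62934620e+02] 0.41047605187463887
right [ 4.48740627e-02 -2.30062433e+02] 0.4339234838255698
drum n 534 [[432.5  35.8 184.2]
 [475.   58.4 229.9]
 [519.9 107.5 285.9]]
bowl 112 [464.95020363 290.97317881] 1.692197481471851
side floor 0.6373881086421989 wing z [101.06935813 106.01567065 124.37542726]
front [-5.06493725e-02  5.62611550e+02] 0.6704447855217053
back [-5.45690019e-02  7.56738045e+02] 1.2143542433108228
right [ 4.76203209e-02 -2.32929573e+02] 0.5158256561666849
drum n 843 [[431.6  35.7 165. ]
 [464.4  61.8 223. ]
 [519.7 108.9 283.5]]
bowl 270 [465.4454253  292.31323307] 2.4287486981800512
```

View pics/c_scene.png

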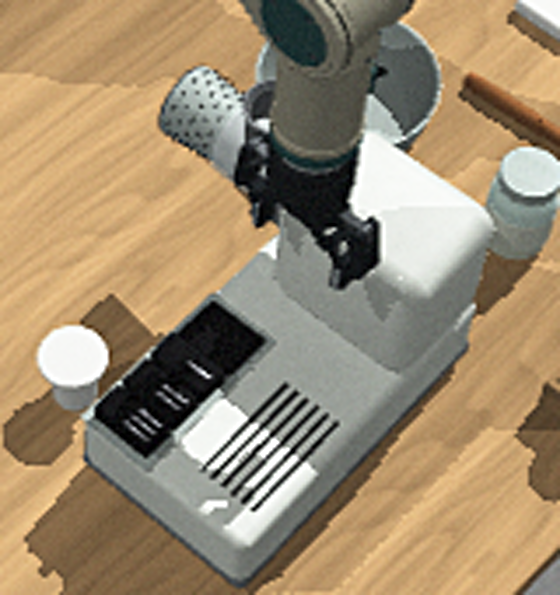

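View pics/c_side.png

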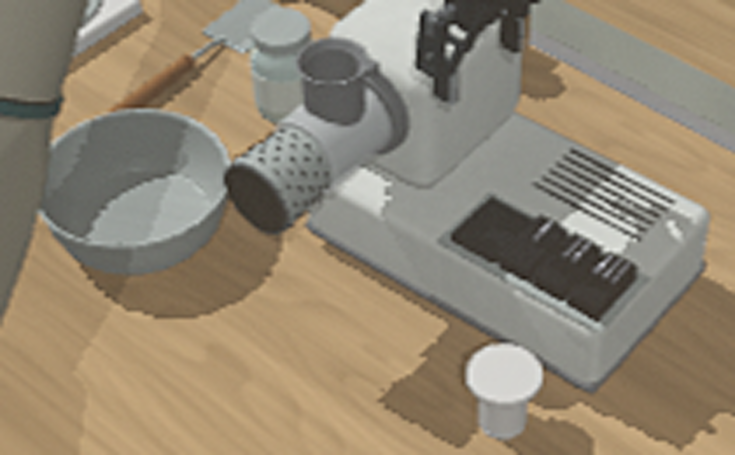

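```bash
python3 - <<'E'
from h import *
from scipy.optimize import least_squares
yaw=.048;ux=np.array([np.cos(yaw),np.sin(yaw)]);uy=np.array([-ux[1],ux[0]])
for n in ["scene","side"]:
    c=load(f"pics/{n}0.npz");P=cloud(c);p=P[np.isfinite(P[...,0])]
    X,Y,Z=p.T
    d=p[(Z>150)&(Z<250)&(X>425)&(X<505)&(Y>10)&(Y<140)]
    a=d[:,:2]@ux;b=d[:,:2]@uy
    # outer surface: upper points only
    m=(d[:,2]>180)&(a<500)
    f=least_squares(lambda q:np.hypot(b[m]-q[0],d[m,2]-q[1])-39,[45,200],loss='soft_l1',f_scale=2)
    r=np.hypot(b-f.x[0],d[:,2]-f.x[1])
    print(n,m.sum(),f.x,np.median(abs(f.fun)), "front",np.percentile(a[abs(r-39)<5],[0,1,2,5]))
    f2=least_squares(lambda q:np.hypot(b[m]-q[0],d[m,2]-200)-39,[45],loss='soft_l1',f_scale=2);print(f2.x)
    A=np.percentile(a[abs(r-39)<5],1);print("world",ux*A+uy*f2.x[0])
    # ortho edges in machine axes
    w=p[(Z>92)&(Z<135)&(X>540)&(X<800)&(Y>-230)&(Y<0)];print("wing a",np.percentile(w[:,:2]@ux,[.5,1,99,99.5]),"b",np.percentile(w[:,:2]@uy,[.5,1]))
    t=p[(Z>235)&(Z<265)&(X>540)&(X<800)&(Y>-50)&(Y<300)];print("tower a",np.percentile(t[:,:2]@ux,[.5,1,99,99.5]),"b",np.percentile(t[:,:2]@uy,[.5,1,99,99.5]))
    # keys: dark & z>108
    im=c['im'].max(-1); k=P[(im<45)&(P[...,2]>106)&(P[...,2]<135)&(P[...,0]>550)&(P[...,0]<680)&(P[...,1]<10)&(P[...,1]>-210)]
    print("keys a",np.percentile(k[:,:2]@ux,[1,3,97,99]),"b",np.percentile(k[:,:2]@uy,[1,3,97,99]))
    bb=k[:,:2]@uy
    for y in range(-200,20,8):
        s=k[abs(bb-y)<4]; 
        if len(s)>4: print(y,len(s),np.median(s[:,2]).round(1),end='; ')
    print()
E
python3 -c "
import cv2
im=cv2.imread('pics/scene0.png')[205:280,285:365];cv2.imwrite('pics/k1.png',cv2.resize(im,None,fx=7,fy=7,interpolation=cv2.INTER_CUBIC))
im=cv2.imread('pics/side0.png')[165:230,320:410];cv2.imwrite('pics/k2.png',cv2.resize(im,None,fx=7,fy=7,interpolation=cv2.INTER_CUBIC))"
```

```text
scene 395 [ 55.50980762 197.58119696] 2.4090153232285516 front [433.91706513 435.25557252 435.78636064 438.6537146 ]
[56.56805837]
world [432.04003011  77.38715025]
wing a [564.5043673  566.3599183  760.9018949  761.90395685] b [-231.65862059 -230.74211769]
tower a [603.40516863 605.35630607 759.85654843 761.15112074] b [-42.96119599 -40.50067133 110.93841978 112.15102949]
keys a [573.59119963 575.98329464 637.64340085 638.72758984] b [-222.86516809 -221.93788249  -63.14640733  -60.83582218]
-200 36 125.5; -192 31 124.3; -184 56 124.1; -176 38 124.4; -168 35 125.8; -160 34 126.9; -152 30 124.1; -144 61 123.1; -136 44 125.1; -128 36 126.2; -120 44 125.7; -112 20 121.3; -104 38 114.2; -96 40 113.7; -88 50 114.3; -80 37 115.1; -72 43 115.2; -64 44 115.1; -56 5 112.8; 
side 569 [ 54.40187911 195.74264717] 2.718369516753256 front [434.78281764 435.84420346 436.70777488 438.03257652]
[56.50017891]
world [432.63124003  77.34759241]
wing a [562.7815597  563.32987466 757.10192226 759.51018364] b [-232.42220486 -231.97838363]
tower a [544.57907238 546.77541459 738.80066342 742.86490736] b [-44.65967167 -43.46012192 109.91092684 111.2927695 ]
keys a [571.16939733 571.16939733 571.16939733 571.16939733] b [-178.17924904 -178.17924904 -178.17924904 -178.17924904]
```

View pics/k1.png

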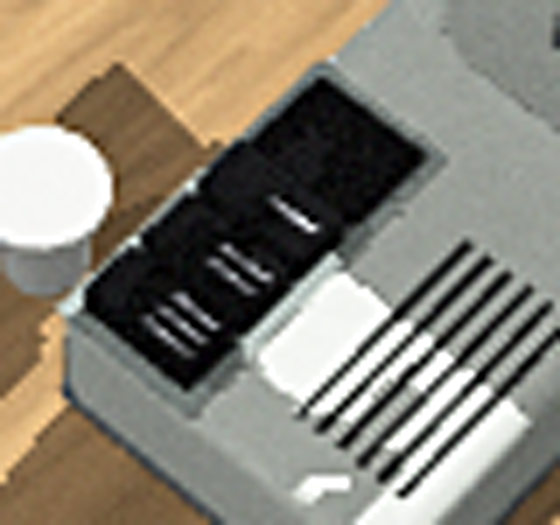

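View pics/k2.png

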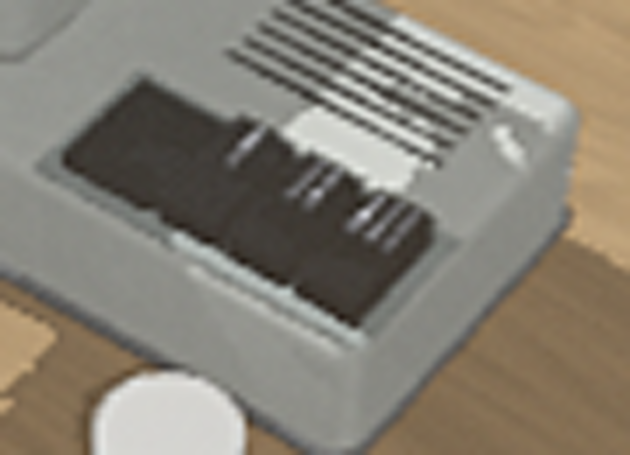

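Call:
play_rows --pt "0 0 -50" --pt "0 0 -100" --pt "50 -40 -100" --pt "100 -80 -100" --pt "150 -120 -100" --turn '[0,0,0,0,0]' --fingers '[1,1,1,1,1]'

```text
clock: 0.78
eef_pos: [531.1, 147.8, 330.7]
tool_rot: [-3.14, -0.0, 1.57]
force: [-0.3, 0.7, -0.6]
width: 85.5
```

Call:
play_rows --pt "50 -10 0" --pt "100 -20 0" --pt "150 -30 0" --pt "200 -40 0" --pt "220 -40 0" --turn '[0.07,0.145,0.145,0.145,0.145]' --fingers '[0.8,0.8,0.8,0.8,0.8]'

```text
clock: 1.4
eef_pos: [488.9, 371.7, 330.3]
tool_rot: [-3.138, -0.001, 1.431]
force: [1.2, -0.1, 0.7]
width: 68.2
```

```bash
python3 - <<'E'
from h import *
from cell import ctrl
s=ctrl.read_state();print(s['clock'],s['eef_pos'],s['tool_rot'],s['width'],s['force'])
for n in ["scene","side","wrist"]: grab(n,"1")
E
```

```text
1.4 [488.93474662 371.67079247 330.3037308 ] [-3.13814067e+00 -1.10301414e-03  1.43089365e+00] 68.24700664304207 [ 1.21191581 -0.07735297  0.72149546]
```

View pics/wrist1.png

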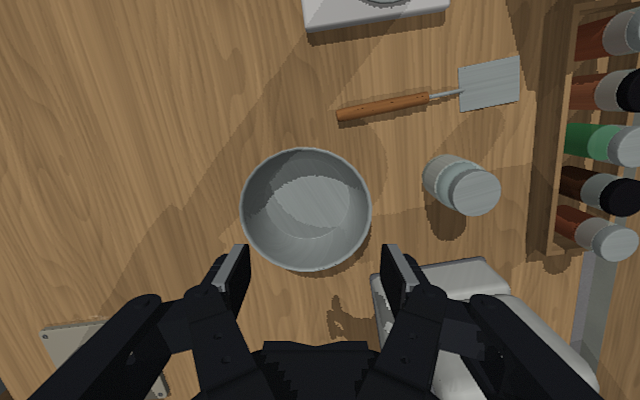

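View pics/scene1.png

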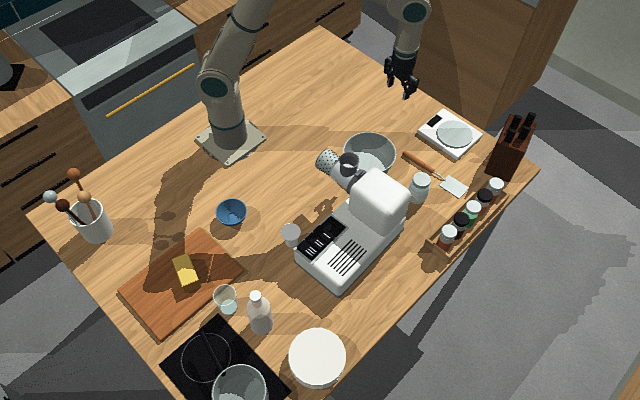

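View pics/side1.png

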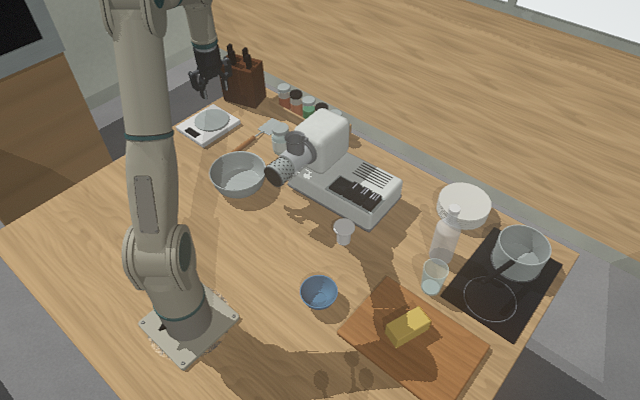

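```bash
cat > m.py <<'E'
from h import *
from scipy.optimize import least_squares
import sys
tag=sys.argv[1]
yaw=.048;ux=np.array([np.cos(yaw),np.sin(yaw)]);uy=np.array([-ux[1],ux[0]])
for n in sys.argv[2:]:
    c=load(f"pics/{n}{tag}.npz");P=cloud(c)
    p=P[np.isfinite(P[...,0])]
    X,Y,Z=p.T
    top=p[(Z>58)&(Z<80)&(X>330)&(X<580)&(Y>-60)&(Y<420)]
    q0=np.array([np.median(top[:,0]),np.median(top[:,1])])
    f=least_squares(lambda q:np.hypot(top[:,0]-q[0],top[:,1]-q[1])-97,q0,loss='soft_l1',f_scale=3)
    print(n,"bowl",len(top),f.x.round(1),np.median(abs(f.fun)).round(1),"b/a",f.x@ux,f.x@uy)
    d=p[(Z>150)&(Z<250)&(X>425)&(X<505)&(Y>10)&(Y<140)]
    if len(d)>200:
        a=d[:,:2]@ux;b=d[:,:2]@uy
        m=(d[:,2]>180)&(a<500)
        f=least_squares(lambda q:np.hypot(b[m]-q[0],d[m,2]-200)-39,[45],loss='soft_l1',f_scale=2)
        A=np.percentile(a[abs(np.hypot(b-f.x[0],d[:,2]-200)-39)<5],1)
        print("drum",A,f.x, ux*A+uy*f.x[0])
    t=p[(Z>200)&(Z<265)&(X>590)&(X<800)&(Y>-50)&(Y<300)]
    if len(t)>200:print("tower a",np.percentile(t[:,:2]@ux,[1,99]),"b",np.percentile(t[:,:2]@uy,[1,99]))
E
python3 m.py 1 scene side wrist
python3 - <<'E'
from h import *
c=load("pics/wrist1.npz");im=c['im']
# wrist ellipse: grey bowl mask (low saturation)
hsv=cv2.cvtColor(im,cv2.COLOR_BGR2HSV);m=((hsv[...,1]<50)).astype(np.uint8)
m[:,:225]=0;m[:,385:]=0;m[:140]=0;m[275:]=0
m=cv2.morphologyEx(m,cv2.MORPH_OPEN,np.ones((5,5)))
k,_=cv2.findContours(m,0,1);k=max(k,key=cv2.contourArea);h=cv2.convexHull(k)
W=np.array([ray(c,u,v,68)[:2] for u,v in h[:,0]])
print(cv2.boundingRect(k));print(cv2.minEnclosingCircle(W.astype(np.float32)))
from scipy.optimize import least_squares
f=least_squares(lambda q:np.hypot(W[:,0]-q[0],W[:,1]-q[1])-q[2],[465,290,100],loss='soft_l1');print(f.x,abs(f.fun).max())
print("handle end",ray(c,338,115,12))
E
```

```text
scene bowl 241 [465.5 291.9] 1.9 b/a 478.9275486598639 269.21910067896056
drum 436.37321551520694 [56.69947644] [433.15008018  77.57204323]
tower a [594.65874744 761.83253403] b [-13.33118813 109.74340657]
side bowl 545 [475.6 275.3] 17.1 b/a 488.25267369111384 252.1396944567927
drum 435.7461392389381 [56.54225375] [432.53126995  77.38491351]
tower a [594.8528875  755.16329218] b [-14.84405996 108.32223858]
wrist bowl 2293 [464.5 295.1] 2.2 b/a 478.17210181219383 272.4748687916181
tower a [596.77324358 754.27064087] b [ 93.64146601 119.52913736]
(239, 147, 133, 125)
((464.72137451171875, 294.5393371582031), 99.689453125)
[464.70346317 294.42237214  99.32586367] 0.47621360208317753
handle end [533.77469078 425.83344518  12.        ]
```

Call:
play_rows --pt "37 -12 0" --pt "37 -12 40" --pt "37 -12 90" --pt "37 -12 140" --pt "37 -12 170" --turn '[0,0,0,0,0]' --fingers '[0.6,0.6,0.6,0.6,0.6]'

```text
clock: 2.17
eef_pos: [485.0, 401.3, 157.9]
tool_rot: [-3.139, 0.006, 1.422]
force: [-0.5, 0.8, -0.1]
width: 51.2
```

```bash
python3 - <<'E'
from h import *
from cell import ctrl
s=ctrl.read_state();print(s['clock'],s['eef_pos'],s['tool_rot'],s['width'],s['force'])
grab("wrist","2")
E
```

```text
2.175 [485.00766689 401.30328533 157.86297724] [-3.13886675  0.00580038  1.42241919] 51.246828183072026 [-0.53138347  0.75972847 -0.08293832]
```

View pics/wrist2.png

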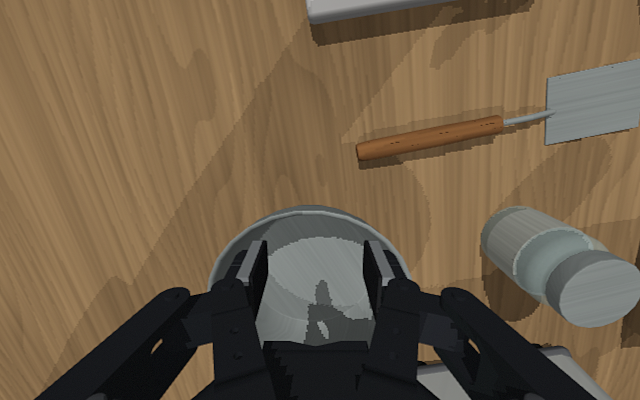

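Call:
play_rows --pt "9 -4 0" --pt "9 -4 0" --pt "9 -4 0" --turn '[0,0,0]' --fingers '[0.6,0.6,0.6]'

```text
clock: 2.6
eef_pos: [481.7, 410.0, 156.1]
tool_rot: [-3.137, 0.008, 1.422]
force: [-0.0, -0.4, 0.3]
width: 51.4
```

Call:
play_rows --pt "0 0 40" --pt "0 0 80" --pt "0 0 110" --pt "0 0 125" --pt "0 0 125" --turn '[0,0,0,0,0]' --fingers '[0.6,0.6,0.6,0.6,0.6]'

```text
clock: 3.22
eef_pos: [481.0, 409.0, 31.0]
tool_rot: [-3.137, 0.008, 1.422]
force: [-0.6, -0.1, -0.7]
width: 51.0
```

```bash
python3 - <<'E'
from h import *
from cell import ctrl
s=ctrl.read_state();print(s['clock'],s['eef_pos'],s['tool_rot'],s['width'],s['force'])
grab("side","3");grab("scene","3")
a=cv2.imread("pics/side3.png")[100:230,150:330];b=cv2.imread("pics/scene3.png")[60:200,310:500]
cv2.imwrite("pics/z3.png",np.hstack([cv2.resize(a,(400,289)),cv2.resize(b,(400,289))]))
E
```

```text
3.225 [481.03515066 408.97869297  31.03488657] [-3.13703852  0.00847733  1.42240887] 50.96381879910113 [-0.60262929 -0.07555231 -0.71743206]
```

View pics/z3.png

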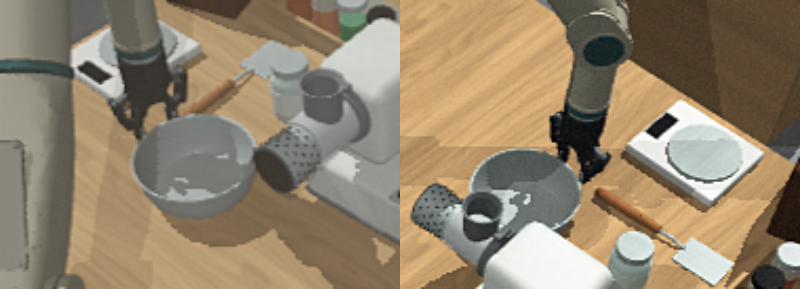

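Call:
play_rows --pt "-8 1 0" --pt "-18 1 0" --pt "-33 1 0" --pt "-48 1 0" --pt "-63 1 0" --turn '[0,0,0,0,0]' --fingers '[0.6,0.6,0.6,0.6,0.6]'

```text
clock: 3.95
eef_pos: [473.8, 346.7, 33.3]
tool_rot: [-3.14, 0.005, 1.422]
force: [0.4, 3.2, 2.5]
width: 51.4
```

```bash
python3 - <<'E'
from h import *
from cell import ctrl
s=ctrl.read_state();print(s['clock'],s['eef_pos'],s['tool_rot'],s['width'],s['force'])
grab("side","4");grab("scene","4")
a=cv2.imread("pics/side4.png")[100:230,150:330];b=cv2.imread("pics/scene4.png")[60:200,310:500]
cv2.imwrite("pics/z4.png",np.hstack([cv2.resize(a,(400,289)),cv2.resize(b,(400,289))]))
E
python3 m.py 4 side scene
```

```text
3.95 [473.84433041 346.67187301  33.26265438] [-3.13963062  0.00517742  1.4222978 ] 51.390788519752945 [0.36181986 3.1885359  2.48021717]
side bowl 524 [473.6 224.5] 15.8 b/a 483.85092840066085 201.53111409206076
drum 436.88919856260753 [56.48580092] [433.67572141  77.38337149]
tower a [595.40630757 754.40469544] b [-14.83994507 108.47277179]
scene bowl 246 [459.8 236.3] 3.4 b/a 470.6496269856824 213.9144849051599
drum 435.7152254955588 [56.77297996] [432.4893212   77.61389069]
tower a [594.9645133  761.93433381] b [-13.17451014 110.29995401]
```

View pics/z4.png

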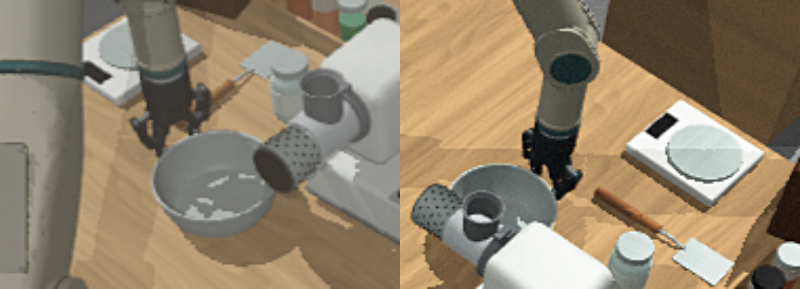

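Call:
play_rows --pt "-15 0 0" --pt "-30 0 0" --pt "-45 0 0" --pt "-60 0 0" --pt "-75 0 0" --turn '[0,0,0,0,0]' --fingers '[0.6,0.6,0.6,0.6,0.6]'

```text
clock: 4.68
eef_pos: [461.9, 268.4, 33.4]
tool_rot: [-3.138, 0.01, 1.42]
force: [0.6, 0.9, -0.1]
width: 51.5
```

Call:
play_rows --pt "-15 0 0" --pt "-30 0 0" --pt "-45 0 0" --pt "-60 0 0" --pt "-68 0 0" --turn '[0,0,0,0,0]' --fingers '[0.6,0.6,0.6,0.6,0.6]'

```text
clock: 5.3
eef_pos: [451.4, 199.8, 34.1]
tool_rot: [-3.138, 0.011, 1.419]
force: [0.4, 1.6, -0.9]
width: 51.3
```

```bash
python3 - <<'E'
from h import *
from cell import ctrl
s=ctrl.read_state();print(s['clock'],s['eef_pos'],s['tool_rot'],s['width'],s['force'])
grab("side","5");grab("scene","5")
a=cv2.imread("pics/side5.png")[110:260,180:380];b=cv2.imread("pics/scene5.png")[90:240,270:470]
cv2.imwrite("pics/z5.png",np.vstack([cv2.resize(a,(400,300)),cv2.resize(b,(400,300))]))
E
python3 m.py 5 side scene
```

```text
5.3 [451.42414399 199.78179424  34.06059353] [-3.13750931  0.0105342   1.41868259] 51.27512271845431 [ 0.38454808  1.59480468 -0.86155912]
side bowl 578 [444.7  90.2] 8.1 b/a 448.49251268765624 68.72840473179262
drum 436.4902870513333 [56.64810137] [433.26948193  77.5263446 ]
tower a [594.33441255 754.2994149 ] b [-14.57286065 108.43077264]
scene bowl 175 [436.8  93.4] 1.6 b/a 440.72845939910815 72.3097224382629
drum 435.6938749883512 [56.84573587] [432.46450434  77.68553837]
tower a [594.61616011 761.99343889] b [-13.08852647 110.20671425]
```

View pics/z5.png

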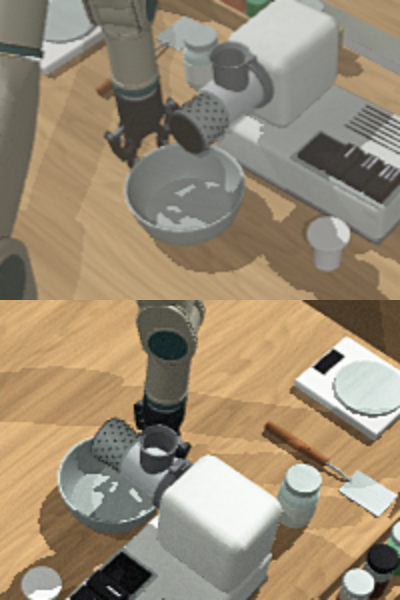

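```bash
cat > b.py <<'E'
from h import *
from scipy.optimize import least_squares
import sys
ymax=float(sys.argv[2])
allp=[]
for n in sys.argv[3:]:
    c=load(f"pics/{n}{sys.argv[1]}.npz");P=cloud(c);p=P[np.isfinite(P[...,0])&(c['im'].max(-1)>60)]
    X,Y,Z=p.T
    t=p[(Z>60)&(Z<76)&(X>320)&(X<545)&(Y>-40)&(Y<ymax)]
    q=np.array([435,90.])
    for i in range(30):
        r=np.hypot(t[:,0]-q[0],t[:,1]-q[1])-97; s=t[abs(r)<(12 if i<10 else 7)]
        q=least_squares(lambda q:np.hypot(s[:,0]-q[0],s[:,1]-q[1])-97,q,loss='soft_l1',f_scale=2).x
    an=np.degrees(np.arctan2(s[:,1]-q[1],s[:,0]-q[0]))
    print(n,len(t),len(s),q.round(1),np.histogram(an,12,(-180,180))[0]);allp.append(s)
s=np.vstack(allp);q=least_squares(lambda q:np.hypot(s[:,0]-q[0],s[:,1]-q[1])-97,q,loss='soft_l1',f_scale=2).x;print(q)
E
python3 b.py 5 180 side scene; python3 b.py 1 999 side scene wrist
```

```text
side 239 235 [437.4  91.7] [19 26 27 19 23 31 22 11  4  8 25 20]
scene 157 156 [436.7  93.2] [27 22 15 23 19 19  3  0  0  0  0 28]
[437.0898626   92.26002176]
side 233 31 [394.2 115.8] [ 0  0  0  0  0  0  0  8 23  0  0  0]
scene 180 0 [435.  90.] [0 0 0 0 0 0 0 0 0 0 0 0]
wrist 1561 247 [434.9 107.9] [  0   0   0   0   0   0   0   0 182  65   0   0]
[431.88958463 108.2808282 ]
```

Call:
play_rows --pt "-5 -1 0" --pt "-10 -2 0" --pt "-15 -2 0" --pt "-15 -2 0" --pt "-15 -2 0" --turn '[0,0,0,0,0]' --fingers '[0.6,0.6,0.6,0.6,0.6]'

```text
clock: 6.02
eef_pos: [446.9, 184.8, 34.2]
tool_rot: [-3.137, 0.012, 1.418]
force: [-0.6, -0.1, -0.1]
width: 51.3
```

```bash
python3 - <<'E'
from h import *
grab("side","6");grab("scene","6")
E
python3 b.py 6 165 side scene
```

```text
side 267 263 [433.  76.] [24 28 24 22 19 27 37 17 12  8 27 18]
scene 180 179 [432.6  78. ] [28 22 18 23 28 20 10  0  0  0  1 29]
[432.80851023  76.83581468]
```

Call:
play_rows --pt "15 0 0" --pt "40 0 0" --pt "40 0 -50" --pt "40 0 -100" --pt "40 0 -160" --turn '[0,0,0,0,0]' --fingers '[0.6,0.6,0.6,0.3,0]'

```text
clock: 6.75
eef_pos: [453.4, 227.4, 194.9]
tool_rot: [-3.136, 0.012, 1.42]
force: [0.7, 0.6, 0.3]
width: 15.3
```

Call:
play_rows --pt "0 0 -50" --pt "0 0 -100" --pt "0 0 -160" --pt "0 0 -170" --pt "0 0 -170" --turn '[0,0,0,-0.1,-0.2]' --fingers '[0,0,0,0,0]'

```text
clock: 7.38
eef_pos: [455.0, 230.9, 366.7]
tool_rot: [-3.136, 0.008, 1.624]
force: [-0.5, -0.5, -0.6]
width: -0.0
```

```bash
python3 - <<'E'
from h import *
from cell import ctrl
s=ctrl.read_state();print(s['clock'],s['eef_pos'],s['tool_rot'],s['width'])
y=s['tool_rot'][2];d=np.array([603.4,-140.2])-s['eef_pos'][:2];print(d,d@[np.cos(y),np.sin(y)],d@[np.sin(y),-np.cos(y)])
grab("side","7");grab("scene","7")
cv2.imwrite("pics/s7.png",cv2.imread("pics/side7.png"))
E
python3 b.py 7 999 side scene
```

```text
7.375 [454.97965208 230.90633147 366.74942039] [-3.13639731  0.00832347  1.62439641] -0.0352710080066869
[ 148.42034792 -371.10633147] -378.52490520784454 128.3253874816829
side 322 320 [432.6  75.8] [25 31 22 19 21 30 39 18 37 37 23 18]
scene 179 177 [432.5  78.6] [25 19 19 19 27 20 11  0  0  0  1 36]
[432.52093936  76.59678563]
```

View pics/s7.png

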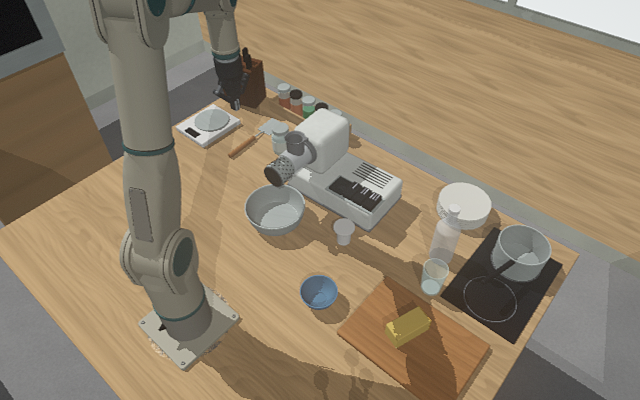

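Call:
play_rows --pt "-50 17 0" --pt "-100 34 0" --pt "-150 51 0" --pt "-200 68 0" --pt "-250 85 0" --turn '[0,0,0,0,0]' --fingers '[0,0,0,0,0]'

```text
clock: 8.1
eef_pos: [552.5, -15.7, 366.9]
tool_rot: [-3.134, 0.009, 1.62]
force: [0.1, 0.3, 0.4]
width: -0.0
```

Call:
play_rows --pt "-40 20 0" --pt "-80 42 0" --pt "-80 42 0" --pt "-80 42 0" --turn '[0,0,0,0]' --fingers '[0,0,0,0]'

```text
clock: 8.6
eef_pos: [598.2, -92.2, 366.7]
tool_rot: [-3.132, 0.008, 1.62]
force: [-0.5, 0.5, -0.6]
width: -0.6
```

```bash
python3 - <<'E'
from h import *
from cell import ctrl
s=ctrl.read_state();print(s['clock'],s['eef_pos'],s['tool_rot'],s['width'])
grab("wrist","8")
E
```

```text
8.6 [598.2262323  -92.24172495 366.73598207] [-3.13244176  0.00778971  1.6199966 ] -0.5628946173660497
```

View pics/wrist8.png

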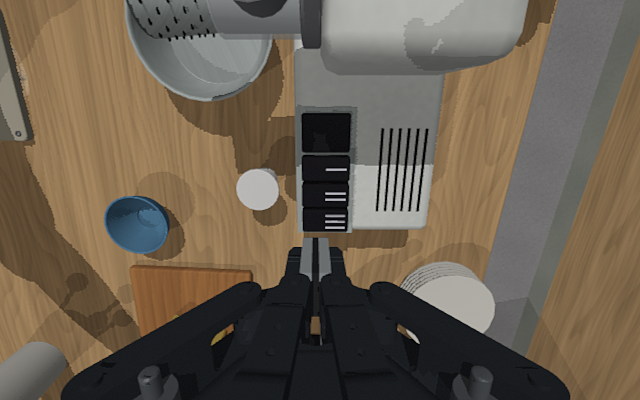

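```bash
python3 - <<'E'
from h import *
c=load("pics/wrist8.npz")
g=c['im'][100:245,285:365];cv2.imwrite("pics/k8.png",cv2.resize(g,None,fx=4,fy=4,interpolation=cv2.INTER_CUBIC))
print(c['im'][105:240,308].max(-1))
yaw=.048;ux=np.array([np.cos(yaw),np.sin(yaw)]);uy=np.array([-ux[1],ux[0]])
for nm,u,v,z in [("mid top edge",326,181.5,125),("mid bottom edge",326,207.5,125),("mid left",302,194,125),("mid right",350,194,125)]:
    p=ray(c,u,v,z);print(nm,p.round(1),p[:2]@ux,p[:2]@uy)
E
```

```text
[122  97  95 100 101  97  82  80  18  10  16  16  17  15  17  17  15  16
  14  16  20  18  17  18  15  16  17  15  17  13  16  16  16  14  15  18
  16  15  18  17  14  12  17  15  17  14  12  46  89  77   1  16  22  26
  26  25  25  23  23  26  23  23  24  24  24  27  22  25  22  23  25  24
  23  25  25  17   8   7  12  23  25  22  23  24  24  23  25  22  24  24
  26  24  25  25  26  26  24  25  24  25  25  20   7  12  19  22  26  24
  21  23  24  23  23  26  24  22  25  25  23  25  24  24  25  22  25  18
  46 100 101  99  99  96  89 114 113]
mid top edge [ 613.  -117.5  125. ] 606.6741990159318 -146.75104338795222
mid bottom edge [ 615.3 -155.4  125. ] 607.1382792226586 -184.74660811583635
mid left [ 580.7 -137.1  125. ] 573.499538073461 -164.85356583763706
mid right [ 647.4 -133.7  125. ] 640.2346555255331 -164.6287014142501
```

View pics/k8.png

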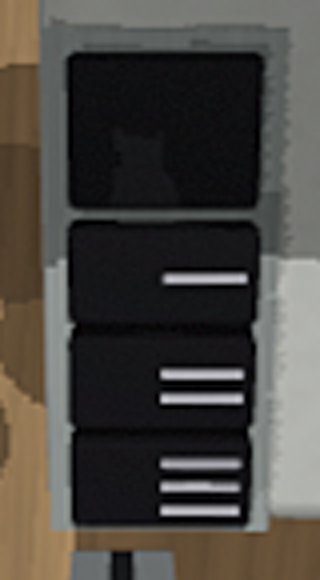

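Call:
play_rows --pt "-47 4 0" --pt "-47 4 50" --pt "-47 4 100" --pt "-47 4 150" --pt "-47 4 205" --turn '[0,0,0,0,0]' --fingers '[0,0,0,0,0]'

```text
clock: 9.28
eef_pos: [603.3, -138.1, 161.8]
tool_rot: [-3.135, 0.007, 1.623]
force: [0.5, -0.1, -0.1]
width: 0.1
```

Call:
play_rows --pt "0 0 10" --pt "0 0 15" --pt "0 0 15" --turn '[0,0,0]' --fingers '[0,0,0]'

```text
clock: 9.65
eef_pos: [604.7, -138.1, 148.8]
tool_rot: [-3.138, 0.008, 1.624]
force: [0.8, 0.7, -0.1]
width: -0.3
```

```bash
python3 - <<'E'
from h import *
from cell import ctrl
s=ctrl.read_state();print(s['clock'],s['eef_pos'],s['tool_rot'],s['width'],s['force'])
for n in ["wrist","side","scene"]:grab(n,"9")
a=cv2.imread("pics/side9.png")[150:240,310:430];b=cv2.imread("pics/scene9.png")[190:290,280:400];w=cv2.imread("pics/wrist9.png")
cv2.imwrite("pics/z9.png",np.vstack([np.hstack([cv2.resize(a,(400,300)),cv2.resize(b,(400,300))]),cv2.resize(w[130:330,180:480],(800,300))[:, :]]))
E
```

```text
9.65 [ 604.67194889 -138.057547    148.75986463] [-3.13827317  0.00796087  1.62361554] -0.25183094775099485 [ 0.82663299  0.74094973 -0.08935071]
```

View pics/z9.png

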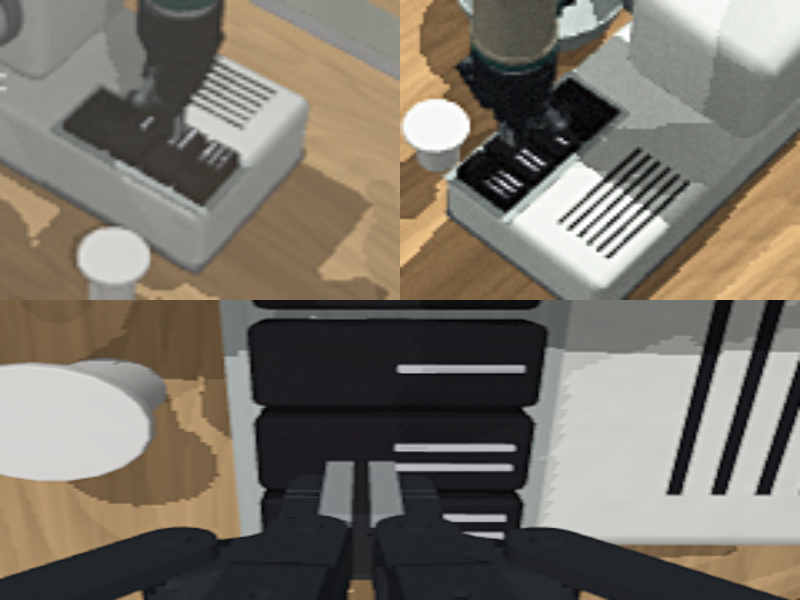

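```bash
python3 - <<'E'
from h import *
c=load("pics/wrist9.npz")
def V(x,y): return 180+x*300/800, 130+(y-300)*200/300
for nm,x,y,z in [("tip",362,461,148.8),("slow/mid gap",390,408,125),("mid/fast gap",290,491,125),("left tip",322,461,148.8),("right tip",400,461,148.8)]:
    print(nm,ray(c,*V(x,y),z).round(1))
E
```

```text
tip [ 605.3 -129.7  148.8]
slow/mid gap [ 611.  -117.4  125. ]
mid/fast gap [ 589.2 -156.6  125. ]
left tip [ 597.2 -130.1  148.8]
right tip [ 613.  -129.3  148.8]
```

Call:
play_rows --pt "0 -1 15" --pt "0 -1 22" --pt "0 -1 28" --pt "0 -1 32" --pt "0 -1 35" --turn '[0,0,0,0,0]' --fingers '[0,0,0,0,0]'

```text
clock: 10.42
eef_pos: [602.8, -138.7, 113.2]
tool_rot: [-3.137, 0.008, 1.623]
force: [-2.5, 0.2, 2.8]
width: -0.1
```

Call:
play_rows --pt "0 0 1" --pt "0 0 2" --pt "0 0 3" --pt "0 0 3" --turn '[0,0,0,0]' --fingers '[0,0,0,0]'

```text
clock: 10.92
eef_pos: [602.8, -138.7, 110.6]
tool_rot: [-3.137, 0.008, 1.623]
force: [-1.7, -0.1, 5.2]
width: 0.0
```

Call:
play_rows --pt "0 0 1" --pt "0 0 2" --pt "0 0 2" --turn '[0,0,0]' --fingers '[0,0,0]'

```text
clock: 11.3
eef_pos: [602.8, -138.7, 110.5]
tool_rot: [-3.138, 0.008, 1.623]
force: [-4.2, 1.7, 15.2]
width: -0.2
```

Call:
play_rows --pt "0 0 -10" --pt "0 0 -40" --pt "0 0 -90" --pt "0 0 -140" --pt "0 0 -190" --turn '[0,0,0,0,0]' --fingers '[0,0,0,0,0]'

```text
clock: 11.92
eef_pos: [603.6, -137.3, 302.2]
tool_rot: [-3.138, 0.008, 1.623]
force: [0.7, 0.2, 0.1]
width: 0.2
```

Call:
play_rows --pt "20 0 -50" --pt "50 0 -70" --pt "50 0 -70" --pt "50 0 -70" --turn '[0,0,0,0]' --fingers '[0,0,0,0]'

```text
clock: 12.42
eef_pos: [600.9, -87.6, 371.0]
tool_rot: [-3.137, 0.009, 1.622]
force: [0.4, -0.2, -0.3]
width: 0.2
```

```bash
python3 - <<'E'
from h import *
from cell import ctrl
s=ctrl.read_state();print(s['clock'],s['eef_pos'],s['width'],s['force'])
for n in ["wrist","side","scene"]:grab(n,"10")
c=load("pics/wrist10.npz");P=cloud(c)
for r in range(100,240,7): print(r,np.nanmedian(P[r-2:r+3,305:325,1:].reshape(-1,2),axis=0).round(1))
a=cv2.imread("pics/side10.png")[120:250,230:420];w=cv2.imread("pics/wrist10.png")[90:240,280:370]
cv2.imwrite("pics/z10.png",np.hstack([cv2.resize(a,(440,300)),cv2.resize(w,(360,600))[:300]]))
cv2.imwrite("pics/z10.png",np.hstack([cv2.copyMakeBorder(cv2.resize(a,(440,300)),0,300,0,0,0),cv2.resize(w,(360,600))]))
E
python3 b.py 10 999 side scene
```

```text
12.425 [600.86440473 -87.55644549 371.04766703] 0.1641505366448618 [ 0.35805612 -0.22318118 -0.28637043]
100 [ -7.7 105.8]
107 [-16.6 105.7]
114 [-25.6 107.9]
121 [-33.5 125.9]
128 [-42.4 125.9]
135 [-51.4 125.9]
142 [-60.6 125.8]
149 [-69.7 126. ]
156 [-79.5 123.9]
163 [-88.8 125.7]
170 [-98.4 125.9]
177 [-108.3  125.8]
184 [-122.2  114.8]
191 [-131.8  114.7]
198 [-142.3  114.9]
205 [-153.5  114. ]
212 [-160.8  124. ]
219 [-170.8  125.8]
226 [-182.   125.8]
233 [-201.6  107.6]
side 312 309 [433.4  76.2] [23 31 25 19 20 27 35 17 37 31 25 19]
scene 151 149 [432.1  78.8] [26 21 15 18 26 15 10  0  0  0  0 18]
[433.00313043  76.8104977 ]
```

View pics/z10.png

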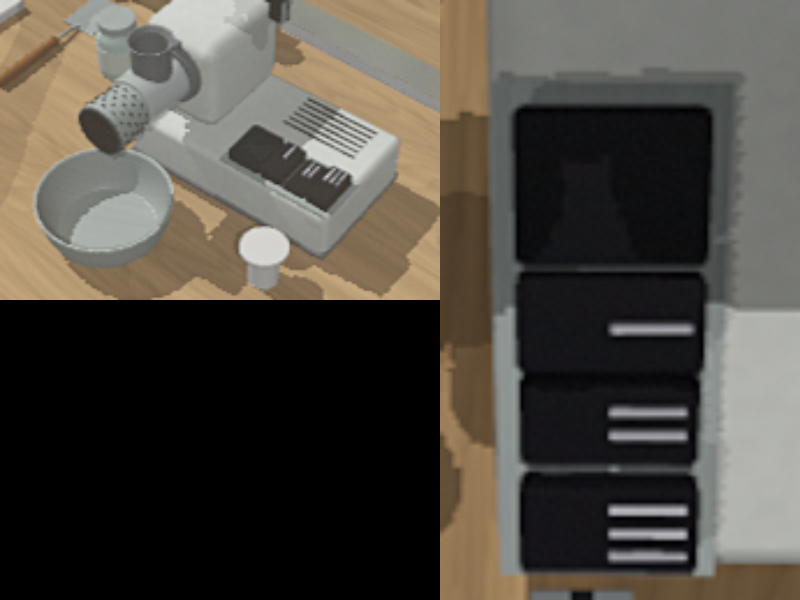

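View pics/scene10.png

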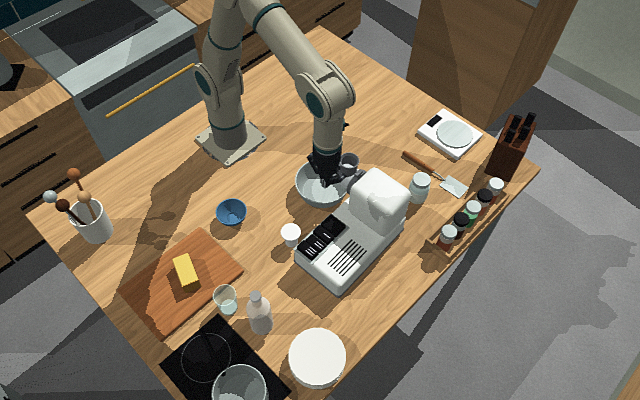

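```bash
python3 -c "
from cell import ctrl
print(ctrl.finish_job())"
```

```text
the job is handed in; nothing more can be done
None
```

The bowl stands under the drum's mouth and the grater is latched on its middle speed. I handed the job in at about 12.6 s, with the arm clear of everything.

- **Bowl:** I pushed it there with two fingers against the rim. The last check put its centre at about (433.0, 76.8) mm, against about (433, 77.5) for the outlet. The two fixed cameras disagreed by about 2.5 mm in y (76.2 and 78.8).
- **Keys:** I pushed the two-rib key to its hard stop, with about 15 N on the wrist. After I backed off, the wrist camera's depth showed the middle key latched down at about 114.8 mm. The stop, slow and fast keys were all up at about 126 mm.
- **Other things:** The pictures show nothing else moved. I judged that by eye and did not measure it. Wrist forces stayed low in all the readings.
- **Disagreement:** The wrist camera read about 2 to 3 mm higher in y than the fixed cameras, both for the bowl's starting place and for the middle key. I aimed between the readings, which left enough margin on the key.

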